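# Find which drip-tray gap the feeler blade fits

### The job

Two steel drip trays stand on the coffee bar, each with a gap along one side of its perforated grate. Take the feeler gauge out of its wooden holder and slide its blade, held in the gripper, down into the gap that it fits (in the other tray's gap it would jam), without forcing it, until its square shoulder plate rests on the tray. Let go and leave the gauge standing upright in that gap.

Things in the scene. Friction and masses are not known exactly. Their poses are not given: they have to be found in the camera images.
- gauge: Feeler gauge, loose, 100-210 g, upright in holder. Steel blade pointing down: 8 mm thick (its x), 40 wide (y), 40 long, lower edge rounded; above it a square steel shoulder plate 50 x 50 x 6 mm; above that a black handle 22 mm thick (x), 40 wide (y), from 46 to 96 mm above the blade's lower edge, gripped from above across the 22 mm. Origin: middle of the blade's lower edge; z up.
- holder: Fixed wooden block 80 (x) x 170 (y) x 60 mm high, origin at centre of underside, z up. The gauge hangs in a slot 40 mm to its -y side, shoulder plate on the block, blade's lower edge 20 mm above the counter. A round-handled brush (38 mm diameter, 62 mm above the block, not needed) is fixed 58 mm to its +y side.
- tray_wide: Fixed steel drip tray whose gap the blade fits: 130 (x) x 140 (y) x 70 mm high, origin at centre of underside, z up. Rim and perforated grate top out at 70 mm. Between the +x rim and the grate runs the gap: 18 mm wide, 120 long (along y), centre x = +46 mm, y = 0, open to 9 mm above the counter, edges rounded. Shoulder seated: blade's lower edge 30 mm above the counter.
- tray_tight: The other drip tray, fixed: same outer size, origin and look, but its grate is wider, so its gap is only 4 mm wide (centre x = +53 mm) and the 8 mm blade jams at the top. Not the one wanted.
Things that resemble listed ones, but are neither listed nor needed, are in the scene too. Leave any orange look-alike of the gauge alone.

How it is judged:
By the outcome, as a careful person would: the job done as asked, in the order asked, and still so for the second after the job is handed in, with the robot touching nothing.
It also fails if it takes over 38 s, if anything falls off the work surface, if the arm or the gripper's body presses on something with over 40 N, if the wrist force passes 120 N, or if a joint passes its speed limit or range.

### The arm

A 7-joint arm with a two-finger parallel gripper is mounted at the origin on the work surface. World frame = base frame: x ahead of the robot, y to its left, z up, the work surface at z = 0. Lengths are in m, angles in rad, forces in N, time in s.
With the tool pointing down it reaches from about 0.4 to 0.85 m from the base axis. Payload 10.4 kg.
Tool frame: the origin (TCP) lies at the very end of the fingers, on their centre line; the grasp point (between the pads) lies 19 mm behind it (bot.grip_depth is the distance from the TCP to the grasp point, in m); y points along the fingers, x is the direction in which the jaws open and shut, and the axes are right-handed (so a half turn about y gives the same grasp; the last joint's range is limited). The gripper opens to 85 mm and grips with 20 to 120 N. Pads are 22 mm wide; open, the fingers measure 114 mm over their backs; the gripper's body (76 mm by 85 mm) begins 54 mm behind the grasp point. The pads swing forward as they close: fully open they stand 13 mm farther back than shut.
Start: joints at [1.213, 0.332, -0.065, 1.46, 0.022, 1.35, -0.088], TCP at [0.205, -0.59, 0.203] pointing down, gripper open.
Joint ranges: [-2.6, 2.6], [-0.5, 2.12], [-1.47, 1.34], [0.16, 2.42], [-1.27, 4.41], [0.06, 2.06], [-2.6, 2.6]. Speed limits (rad/s): [2.22, 2.22, 2.79, 2.79, 3.14, 3.14, 3.14].

### API

Orientations are given as a unit quaternion [w, x, y, z].
In Python, from workcell import bot gives the robot as it stands.
- The arm moves only by the shell command python3 -m creep 'ROWS' [OPENING] [FORCE]. ROWS is JSON, a list of rows, each a list of 2 entries, a list of its own where there are three numbers: the shift along the tool's x, y, z in m, then the turn, a rotation vector about the tool's x, y, z in degrees. A call has 1 to 20 rows; each row shifts and turns the commanded pose from where the row before left it, along the tool's axes as they then stand; what a row does not reach is not made up. A row lasts 1/8 s, in which the tool goes at most 62.5 mm and 10.7 degrees, less where a joint would pass 70% of its speed; a pose out of reach is approached as far as the arm can. A call with a gripper value outside its range is refused whole. OPENING is the closure, from 0 (fully open) to 1 (shut), set as the call begins (- or left out, the last holds). The fingers move at their own pace and stop on an object; FORCE is the grip in N (left out, the last holds). Time passes only in rows, so rows that do not move let the fingers close. It gives the time, the measured TCP pose, the force and the opening at its end, in the units of the state.
- bot.observe(): the state, without advancing time (a new reading comes with each control period).
- bot.get_image(name): name is "side" or "top"; returns a dict with "image" (400x640x3 uint8, red, green, blue), "vertical_fov" (degrees; the focal length in pixels is half the picture's height over the tangent of half this angle, whatever the lens; pixels are square), "cx", "cy" (the principal point, pixels), "dist" ([k1, k2, p1, p2, k3] as OpenCV has them; the pictures are not rectified), "pose" (4x4, takes a point from camera to world coordinates). Camera axes: x right, y down, z forward; pixel columns grow to the right and rows downward; lengths in m; the calibration is good to about 2 mm. A picture is of the moment at which its call begins. There is no depth.
- bot.close_job(): hands the job in, once; it reports no verdict.
The state is a dict: "time_s": time; "joint_positions": joint angles; "dq": joint speeds; "tau": joint torques, N m; "ee_pos": TCP position; "orientation": TCP orientation; "force": force on the tool from outside, world axes, zero at the start; "torque": the same for the moment, N m; "width": opening from 0.0 (shut) to 1.0 (fully open).
Only numpy, scipy, OpenCV 4.12 (cv2) and the standard library are available. Lean on these libraries where they do the work, as an engineer would, in place of code of your own. Each camera call takes 0.05 s, during which the arm holds its last target. There are 200 camera calls.

## Working session

There is one attempt and no reset: what is moved stays moved. The work goes in short steps, Python scripts to look and compute and a shell command to move; the robot and the scene stay as the last step left them, time stands still between calls to the robot, and variables do not carry over. Pictures are saved under pics/ and viewed, about 8 in all and at most 12, crops included, and the job is handed in when it is done.

```bash
mkdir -p pics; cat > h.py <<'E'
import numpy as np, cv2, json
from workcell import bot
def K(d):
    f=200/np.tan(np.radians(d["vertical_fov"])/2)
    return np.array([[f,0,d["cx"]],[0,f,d["cy"]],[0,0,1]])
def ray(d,p):
    u=cv2.undistortPoints(np.array([[p]],float),K(d),np.array(d["dist"],float))[0,0]
    T=np.array(d["pose"]);r=T[:3,:3]@np.array([u[0],u[1],1]);return T[:3,3],r/np.linalg.norm(r)
def plane(d,p,z):
    o,r=ray(d,p);return o+r*(z-o[2])/r[2]
def tri(d1,p1,d2,p2):
    (a,r),(b,s)=ray(d1,p1),ray(d2,p2)
    t=np.linalg.lstsq(np.stack([r,-s],1),b-a,rcond=None)[0]
    A=a+r*t[0];B=b+s*t[1];return (A+B)/2,np.linalg.norm(A-B)
def proj(d,P):
    T=np.linalg.inv(np.array(d["pose"]))
    return cv2.projectPoints(np.array(P,float).reshape(-1,3),cv2.Rodrigues(T[:3,:3])[0],T[:3,3],K(d),np.array(d["dist"],float))[0][:,0]
def snap(name,tag):
    d=bot.get_image(name);im=d["image"]
    cv2.imwrite(f"pics/{tag}.png",im[:,:,::-1]);np.savez(f"{tag}.npz",**d);return d
def load(tag):
    z=np.load(f"{tag}.npz",allow_pickle=True);return {k:(z[k].item() if z[k].ndim==0 else z[k]) for k in z}
def crop(tag,x0,y0,x1,y1,s,out):
    im=cv2.imread(f"pics/{tag}.png")[y0:y1,x0:x1];cv2.imwrite(f"pics/{out}.png",cv2.resize(im,None,fx=s,fy=s,interpolation=cv2.INTER_CUBIC))
E
python3 - <<'E'
from h import *
for n in("top","side"):
    d=snap(n,n+"0");print(n,d["vertical_fov"],d["cx"],d["cy"],d["dist"],np.round(d["pose"],3).tolist())
s=bot.observe();print(s)
E
```

```text
top 50.556152280572675 319.6297824431272 195.9954917865661 [0.01172921 0.         0.         0.         0.        ] [[-0.001, -0.999, 0.048, 0.497], [-0.999, 0.003, 0.033, -0.035], [-0.033, -0.048, -0.998, 0.857], [0.0, 0.0, 0.0, 1.0]]
side 48.20807552231069 325.9358462183384 200.87899302819804 [-0.04187208  0.          0.          0.          0.        ] [[-0.917, -0.228, 0.326, 0.252], [-0.398, 0.486, -0.779, 0.655], [0.019, -0.844, -0.536, 0.525], [0.0, 0.0, 0.0, 1.0]]
{'time_s': 0.1, 'joint_positions': array([ 1.21341704,  0.33278851, -0.06469866,  1.46082689,  0.02160222,
        1.34986861, -0.0884976 ]), 'dq': array([ 6.23218821e-04, -2.20212776e-03,  3.48919708e-04, -1.52406579e-03,
       -9.19216714e-04,  5.00577108e-04, -4.09526118e-06]), 'tau': array([ 1.31433284e-03, -6.26751566e+01,  4.94959415e-02, -3.92430460e+01,
        1.63897552e-02,  7.04268939e-03, -2.91222534e-05]), 'ee_pos': array([ 0.20523284, -0.58997713,  0.20222262]), 'orientation': array([ 0.57654906, -0.57609109,  0.41005655, -0.40934565]), 'force': array([-0.26873841,  0.28317186, -0.31482223]), 'torque': array([0.02967492, 0.0272529 , 0.01960278]), 'width': 1.003611455668923}
```

View pics/top0.png

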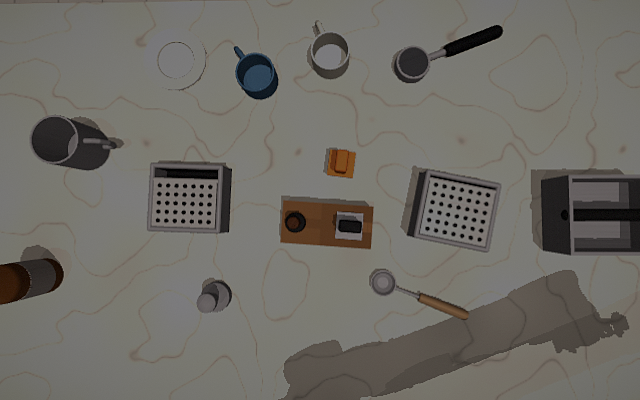

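View pics/side0.png

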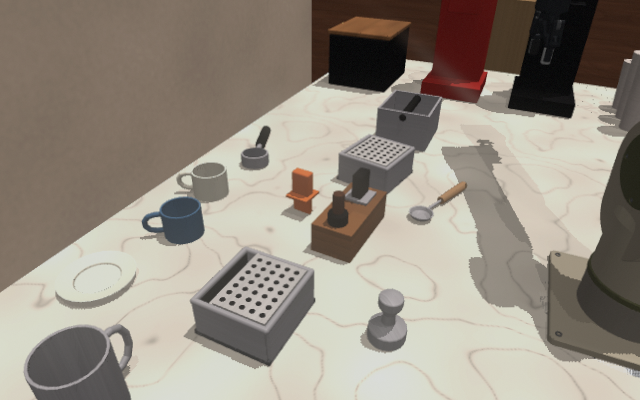

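Top view: the possible gauges are the black handle on a steel plate in the wooden block (349,226), the round brush (295,222) and the orange look-alike (341,161). I choose the first, which is also at (360,183) in the side view. For the trays, the left one (190,197) has a wide dark gap along its top (+x) edge, and the right one (456,210) has only a thin gap. Next I check this in a close crop.

```bash
python3 - <<'E'
from h import *
a=cv2.imread("pics/top0.png");b=cv2.imread("pics/side0.png")
def c(im,x,y,w,h,s):
    o=cv2.resize(im[y:y+h,x:x+w],None,fx=s,fy=s,interpolation=cv2.INTER_CUBIC)
    for i in range(0,w,10):cv2.line(o,(i*s,0),(i*s,8 if i%50 else 14),(0,255,255),1)
    for i in range(0,h,10):cv2.line(o,(0,i*s),(8 if i%50 else 14,i*s),(0,255,255),1)
    return cv2.convertScaleAbs(o,alpha=1.4)
# top holder 275..375,190..255 ; top tray 140..240,150..240
cv2.imwrite("pics/c1.png",np.vstack([np.hstack([c(a,140,150,100,90,4),c(a,280,170,100,90,4)])]))
cv2.imwrite("pics/c2.png",np.hstack([c(b,190,245,130,120,3),c(b,305,150,130,120,3)]))
E
```

```text
(no output)
```

View pics/c1.png

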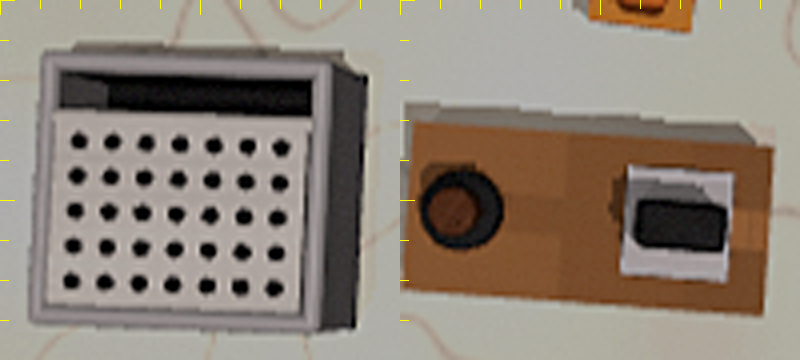

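View pics/c2.png

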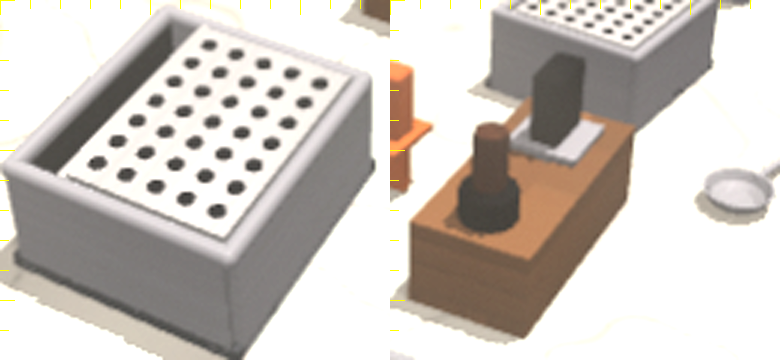

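```bash
python3 - <<'E'
from h import *
from scipy.optimize import least_squares
t=load("top0");s=load("side0")
C=np.array
obj={"tray":(130,140,70,[(150.75,163),(222.5,163),(219.5,232.5),(147,230.5)],[(191.7,301.7),(246,248.3),(312.7,270),(269.3,332.3)]),
"holder":(80,170,60,[(283,200.5),(373.5,206.75),(370.75,249),(280.75,242.5)],[(312.7,224),None,(386.7,191.7),(351,236.7)]),
"plate":(50,50,66,[(337,211.75),(363.25,213.5),(361.5,240.5),(335.25,238.25)],[(344.3,197.7),None,(376.7,191.7),(365,203.3)])}
for n,(a,b,h,pt,ps) in obj.items():
    for p,q in zip(pt,ps):
        if q: X,e=tri(t,p,s,q);print(n,np.round(X*1000,1),round(e*1000,1))
    L=C([(a/2,b/2),(a/2,-b/2),(-a/2,-b/2),(-a/2,b/2)])/1000
    def W(v):
        c,si=np.cos(v[2]),np.sin(v[2]);return np.c_[L@C([[c,si],[-si,c]])+v[:2],np.full(4,v[3])]
    def f(v):
        P=W(v);A=(proj(t,P)-C(pt)).ravel();B=C([r-C(q) for r,q in zip(proj(s,P),ps) if q]).ravel();return np.r_[A,B]
    r=least_squares(f,[.5,0,0,h/1000]);print(n,"x y",np.round(r.x[:2]*1000,1),"yaw",round(np.degrees(r.x[2]),2),"z",round(r.x[3]*1000,1),"rms",round(np.sqrt(np.mean(r.fun**2)),2))
    g=least_squares(lambda v:f(np.r_[v,h/1000])[:8],[.5,0,0]).x;print(" top only",np.round(g[:2]*1000,1),round(np.degrees(g[2]),2))
o=bot.observe();from scipy.spatial.transform import Rotation as R
q=o["orientation"];print(np.round(R.from_quat([q[1],q[2],q[3],q[0]]).as_matrix(),3).tolist())
E
```

```text
tray [598.  311.4  65.8] 1.9
tray [596.1 174.1  63.7] 5.1
tray [468.5 179.3  67.1] 2.7
tray [470.3 315.4  67.9] 1.7
tray x y [533.2 244.5] yaw -1.25 z 65.7 rms 1.31
 top only [533.6 244.2] -1.46
holder [526.2  60.1  59.9] 2.0
holder [ 436.6 -103.8   60.8] 0.6
holder [448.9  64.9  59.1] 1.8
holder x y [481.8 -22.2] yaw -3.95 z 59.7 rms 0.5
 top only [481.6 -22.2] -3.97
plate [505.1 -41.5  63.6] 1.3
plate [452.6 -86.4  66.2] 0.5
plate [458.3 -37.3  65.8] 3.8
plate x y [479.6 -63.9] yaw -4.65 z 65.2 rms 0.65
 top only [479.2 -63.9] -4.19
[[0.329, -0.0, 0.944], [-0.944, 0.001, 0.329], [-0.001, -1.0, -0.0]]
```

Plate and holder agree: the gauge is at about (0.479, -0.063) with yaw -4°, and its plate top is near z 66 mm. The wide tray is at about (0.533, 0.244) with yaw about -1.4°, which puts its gap centre near (0.579, 0.243). I'll swing over to the gauge in an arc.

```bash
python3 -m creep '[[[-0.014,0,0.05],[0,-5.57,0]],[[-0.014,0,0.05],[0,-5.57,0]],[[-0.014,0,0.05],[0,-5.57,0]],[[-0.014,0,0.05],[0,-5.57,0]],[[-0.014,0,0.05],[0,-5.57,0]],[[-0.014,0,0.05],[0,-5.57,0]],[[-0.014,0,0.05],[0,-5.57,0]],[[-0.014,0,0.05],[0,-5.57,0]],[[-0.014,0,0.05],[0,-5.57,0]],[[-0.014,0,0.05],[0,-5.57,0]],[[-0.014,0,0.05],[0,-5.57,0]],[[-0.014,0,0.05],[0,-5.57,0]],[[0,0,0],[0,0,0]],[[0,0,0],[0,0,0]]]' 0 40
cat >> h.py <<'E'
from scipy.spatial.transform import Rotation as R
def to(x,y,z,yaw):
    o=bot.observe();q=o["orientation"];M=R.from_quat([q[1],q[2],q[3],q[0]])
    m=M.as_matrix();a=np.degrees(np.arctan2(m[1,0],m[0,0]))
    T=R.from_matrix(np.array([[np.cos(np.radians(yaw)),0,-np.sin(np.radians(yaw))],[np.sin(np.radians(yaw)),0,np.cos(np.radians(yaw))],[0,-1,0]]))
    print("t",o["time_s"],"pos",np.round(o["ee_pos"]*1000,1),"yaw",round(a,2),"force",np.round(o["force"],1),"w",round(o["width"],3))
    print("shift mm in tool",np.round(m.T@(np.array([x,y,z])-o["ee_pos"])*1000,1),"turn",np.round((M.inv()*T).as_rotvec(degrees=True),2))
E
python3 -c "
from h import *
to(.4792,-.0628,.20,-4.2)
t=load('top0')
for p in [(186.25,169),(186.25,178.75),(165,167.5),(165,177.8),(208,169.5),(208,179.3)]: print(np.round(plane(t,p,.07)*1000,1))
"
```

```text
time_s: 1.85
ee_pos: [0.4497, -0.0555, 0.2028]
orientation: [-0.706, 0.707, -0.025, 0.025]
force: [-0.4, -0.3, -0.7]
width: 0.996
t 1.85 pos [449.7 -55.5 202.8] yaw -4.02 force [-0.4 -0.3 -0.7] w 0.996
shift mm in tool [29.9  2.8 -5.3] turn [ 0.03  0.18 -0.01]
[586.6 242.3  70. ]
[568.2 242.   70. ]
[589.7 282.7  70. ]
[570.2 282.4  70. ]
[585.5 201.   70. ]
[567.  200.8  70. ]
```

```bash
python3 -m creep '[[[0.015,0,-0.0026],[0,0.2,0]],[[0.015,0,-0.0026],[0,0,0]],[[0,0.03,0],[0,0,0]],[[0,0.03,0],[0,0,0]],[[0,0,0],[0,0,0]],[[0,0,0],[0,0,0]]]' 
python3 - <<'E'
from h import *
to(.4792,-.0628,.075,-4.2)
a=snap("top","top1")["image"];b=snap("side","side1")["image"]
g=lambda im,x,y,w,h,s:cv2.resize(im[y:y+h,x:x+w],None,fx=s,fy=s,interpolation=cv2.INTER_CUBIC)[:,:,::-1]
cv2.imwrite("pics/c3.png",np.hstack([g(a,270,130,130,150,3),g(b,290,80,130,150,3)]))
E
```

```text
time_s: 2.6
ee_pos: [0.4799, -0.0629, 0.1439]
orientation: [-0.707, 0.707, -0.026, 0.027]
force: [-0.0, 0.6, 0.3]
width: 0.998
t 2.6 pos [479.9 -62.9 143.9] yaw -4.26 force [-0.   0.6  0.3] w 0.998
shift mm in tool [-0.7 68.9  0.1] turn [ 0.   -0.06  0.04]
```

View pics/c3.png

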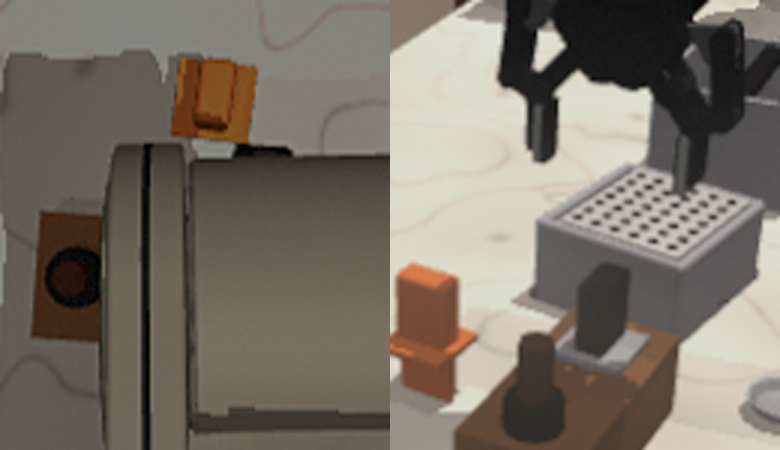

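The side crop shows the fingers at (541,130) and (688,170), straddling the black handle at (605,275). The orange piece is clear of the left finger's path. I'll descend and grip.

```bash
python3 -m creep '[[[-0.0007,0.015,0],[0,0,0]],[[0,0.015,0],[0,0,0]],[[0,0.012,0],[0,0,0]],[[0,0.01,0],[0,0,0]],[[0,0.01,0],[0,0,0]],[[0,0.006,0],[0,0,0]],[[0,0,0],[0,0,0]],[[0,0,0],[0,0,0]]]' &&
python3 -m creep '[[[0,0,0],[0,0,0]],[[0,0,0],[0,0,0]],[[0,0,0],[0,0,0]],[[0,0,0],[0,0,0]],[[0,0,0],[0,0,0]],[[0,0,0],[0,0,0]],[[0,0,0],[0,0,0]],[[0,0,0],[0,0,0]]]' 1 40
```

```text
time_s: 3.7
ee_pos: [0.479, -0.0622, 0.0752]
orientation: [-0.707, 0.707, -0.026, 0.026]
force: [0.5, 0.6, -0.1]
width: 0.998
time_s: 4.7
ee_pos: [0.4788, -0.0622, 0.075]
orientation: [-0.707, 0.707, -0.026, 0.026]
force: [-0.5, -0.8, 4.6]
width: 0.243
```

```bash
python3 -m creep '[[[0,-0.004,0],[0,0,0]],[[0,-0.006,0],[0,0,0]],[[0,-0.01,0],[0,0,0]],[[0,-0.01,0],[0,0,0]],[[0,-0.01,0],[0,0,0]],[[0,-0.015,0],[0,0,0]],[[0,-0.02,0],[0,0,0]],[[0,-0.025,0],[0,0,0]],[[0,-0.025,0],[0,0,0]],[[0,-0.01,0],[0,0,0]],[[0,0,0],[0,0,0]],[[0,0,0],[0,0,0]]]' 1 60
python3 -c "
from h import *
to(.5785,.2425,.21,-2)"
```

```text
time_s: 6.2
ee_pos: [0.4782, -0.0621, 0.209]
orientation: [0.707, -0.707, 0.026, -0.025]
force: [0.4, -0.1, -2.7]
width: 0.234
t 6.2 pos [478.2 -62.1 209. ] yaw -4.17 force [ 0.4 -0.1 -2.7] w 0.234
shift mm in tool [ 77.9  -1.1 311.1] turn [-0.01 -2.17 -0.08]
```

```bash
python3 -m creep '[[[0.006,0,0.024],[0,0,0]],[[0.0098,0,0.039],[0,-0.4,0]],[[0.0098,0,0.039],[0,-0.4,0]],[[0.0098,0,0.039],[0,-0.4,0]],[[0.0098,0,0.039],[0,-0.4,0]],[[0.0098,0,0.039],[0,-0.4,0]],[[0.0098,0,0.039],[0,-0.2,0]],[[0.0098,0.02,0.039],[0,0,0]],[[0.0032,0.02,0.014],[0,0,0]],[[0,0.015,0],[0,0,0]],[[0,0,0],[0,0,0]],[[0,0,0],[0,0,0]],[[0,0,0],[0,0,0]]]'
python3 - <<'E'
from h import *
to(.5785,.2425,.15,-2)
a=snap("top","top2")["image"];b=snap("side","side2")["image"]
g=lambda im,x,y,w,h,s:cv2.resize(im[y:y+h,x:x+w],None,fx=s,fy=s,interpolation=cv2.INTER_CUBIC)[:,:,::-1]
cv2.imwrite("pics/c4.png",np.hstack([g(a,140,110,110,135,3),g(b,170,170,155,135,3)]))
E
```

```text
time_s: 7.82
ee_pos: [0.5735, 0.2435, 0.1559]
orientation: [0.707, -0.707, 0.012, -0.013]
force: [0.5, -0.4, -2.3]
width: 0.238
t 7.825 pos [573.5 243.5 155.9] yaw -2.05 force [ 0.5 -0.4 -2.3] w 0.238
shift mm in tool [ 5.   5.9 -0.8] turn [-0.   -0.05  0.09]
```

View pics/c4.png

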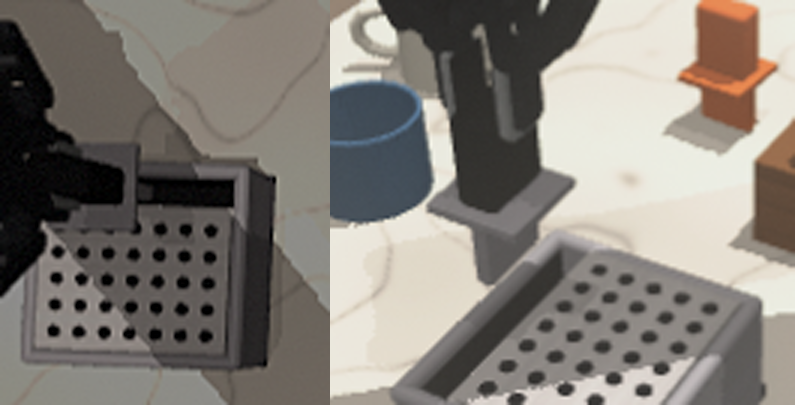

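The top crop shows the plate's -y edge from (137,143) to (137,230), over the gap. The side crop shows the blade hanging at the gap's left, with plate corners at (428,208), (508,235) and (575,182). I'll compare the held plate's position with the gap.

```bash
python3 - <<'E'
from h import *
t=load('top2');s=load('side2')
print("tri -x-y",tri(t,(185.7,186.7),s,(251.7,230.7)))
zp=.147
for p in[(185.7,157.7),(185.7,186.7)]: print("top",np.round(plane(t,p,zp)*1000,1))
for p in[(202.7,239.3),(229.3,248.3),(251.7,230.7)]: print("side",np.round(plane(s,p,zp-.003)*1000,1))
# gap edges at z=.07 in side0: find via crop c2 (offset 190,245 scale 3)
s0=load('side0')
# tray centre gap predicted overlay
def tray(x,y,yaw):
    c,si=np.cos(np.radians(yaw)),np.sin(np.radians(yaw));M=np.array([[c,-si],[si,c]])
    L=np.array([(65,70),(65,-70),(-65,-70),(-65,70),(55,60),(55,-60),(37,-60),(37,60)])/1000
    return np.c_[L@M.T+[x,y],np.full(8,.07)]
for tag,(ox,oy,sc) in (("top0",(135,145,4)),("side0",(185,240,3))):
    im=cv2.imread(f"pics/{tag}.png");o=cv2.resize(im[oy:oy+100,ox:ox+130] if 0 else im[oy:oy+105,ox:ox+130],None,fx=sc,fy=sc,interpolation=cv2.INTER_CUBIC)
    P=((proj(load(tag),tray(.5335,.2443,-2.0))-[ox,oy]+.5)*sc-.5).astype(int)
    for q in(P[:4],P[4:]):cv2.polylines(o,[q.reshape(-1,1,2)],True,(0,0,255),1)
    cv2.imwrite(f"pics/o_{tag}.png",cv2.convertScaleAbs(cv2.resize(o,(390,315)),alpha=1.4))
cv2.imwrite("pics/c5.png",np.hstack([cv2.imread("pics/o_top0.png"),cv2.imread("pics/o_side0.png")]))
E
```

```text
tri -x-y (array([0.5486221 , 0.21753291, 0.14247643]), np.float64(0.0012434133732896822))
top [597.2 216.3 147. ]
top [547.7 215.6 147. ]
side [599.2 265.6 144. ]
side [554.4 266.9 144. ]
side [548.1 219.4 144. ]
```

View pics/c5.png

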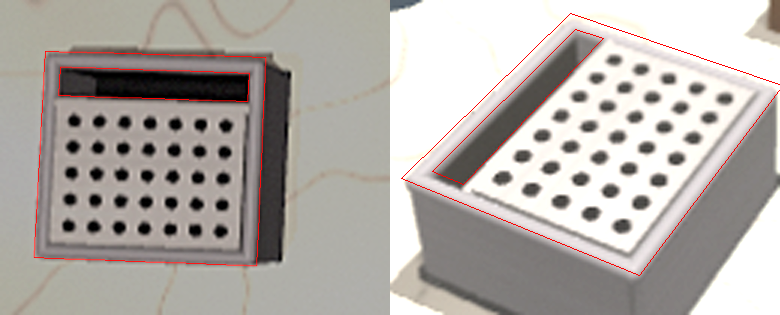

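The overlaid tray model lines up with the gap in the top view; the side view differs by 1–2 px. Gap centre x is 0.578–0.5795 and the plate centre is about 1 mm -x of the TCP, so I aim the TCP at x 0.579. I'll enter gently and watch the force.

```bash
python3 -m creep '[[[0.003,0,0],[0,0,0]],[[0.0025,0,0],[0,0,0]],[[0,0.01,0],[0,0,0]],[[0,0.01,0],[0,0,0]],[[0,0,0],[0,0,0]],[[0,0.005,0],[0,0,0]],[[0,0.004,0],[0,0,0]],[[0,0.004,0],[0,0,0]],[[0,0,0],[0,0,0]],[[0,0,0],[0,0,0]]]'
```

```text
time_s: 9.18
ee_pos: [0.5785, 0.244, 0.122]
orientation: [0.707, -0.707, 0.012, -0.012]
force: [-0.5, -0.1, -1.8]
width: 0.242
```

```bash
python3 -m creep '[[[0,0.004,0],[0,0,0]],[[0,0.004,0],[0,0,0]],[[0,0.004,0],[0,0,0]],[[0,0,0],[0,0,0]],[[0,0,0],[0,0,0]]]'
python3 - <<'E'
from h import *
to(.579,.243,.085,-2)
a=snap("top","top3")["image"];b=snap("side","side3")["image"]
g=lambda im,x,y,w,h,s:cv2.resize(im[y:y+h,x:x+w],None,fx=s,fy=s,interpolation=cv2.INTER_CUBIC)[:,:,::-1]
cv2.imwrite("pics/c6.png",np.hstack([g(a,140,130,110,115,3),g(b,180,210,150,115,3)]))
E
```

```text
time_s: 9.8
ee_pos: [0.5785, 0.244, 0.11]
orientation: [-0.707, 0.707, -0.012, 0.012]
force: [0.8, -0.1, -1.9]
width: 0.237
t 9.8 pos [578.5 244.  110. ] yaw -1.98 force [ 0.8 -0.1 -1.9] w 0.237
shift mm in tool [ 0.6 25.  -1. ] turn [0.   0.02 0.01]
```

View pics/c6.png

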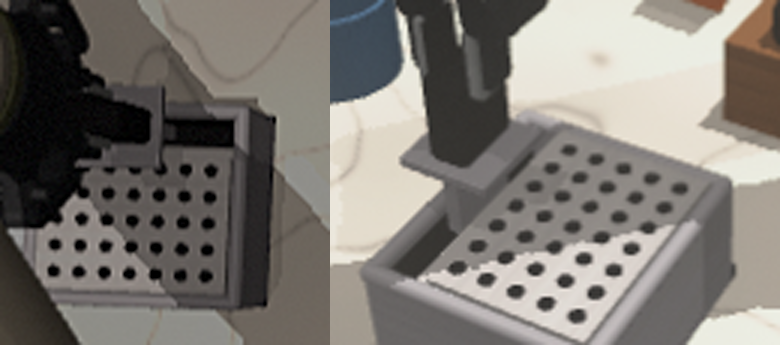

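The blade is in the gap between rim and grate in both crops (side crop around (460,205)), and there is no contact force. I'll carry on down.

```bash
python3 -m creep '[[[0,0.004,0],[0,0,0]],[[0,0.004,0],[0,0,0]],[[0,0.004,0],[0,0,0]],[[0,0.004,0],[0,0,0]],[[0,0.004,0],[0,0,0]],[[0,0,0],[0,0,0]],[[0,0,0],[0,0,0]]]'; python3 -m creep '[[[0,0.001,0],[0,0,0]],[[0,0.001,0],[0,0,0]],[[0,0.001,0],[0,0,0]],[[0,0,0],[0,0,0]],[[0,0,0],[0,0,0]]]'
```

```text
time_s: 10.78
ee_pos: [0.5785, 0.2441, 0.09]
orientation: [0.707, -0.707, 0.012, -0.012]
force: [-0.8, 0.1, -1.6]
width: 0.235
time_s: 11.4
ee_pos: [0.5784, 0.244, 0.0869]
orientation: [-0.707, 0.707, -0.012, 0.012]
force: [1.2, -0.4, -1.7]
width: 0.243
```

```bash
python3 -m creep '[[[0,0.001,0],[0,0,0]],[[0,0.0005,0],[0,0,0]],[[0,0,0],[0,0,0]],[[0,0,0],[0,0,0]]]'; python3 -m creep '[[[0,0.0005,0],[0,0,0]],[[0,0,0],[0,0,0]],[[0,0,0],[0,0,0]]]'
```

```text
time_s: 11.9
ee_pos: [0.5784, 0.244, 0.0854]
orientation: [-0.707, 0.707, -0.012, 0.012]
force: [0.3, 0.1, -1.6]
width: 0.238
time_s: 12.28
ee_pos: [0.5786, 0.244, 0.0853]
orientation: [-0.707, 0.707, -0.012, 0.012]
force: [-0.8, -0.7, 3.2]
width: 0.239
```

Contact: the force went from -1.6 N to +3.2 N and the TCP stopped at the seated height. I'll release slowly, then retreat straight up.

```bash
python3 -m creep '[[[0,0,0],[0,0,0]],[[0,0,0],[0,0,0]],[[0,0,0],[0,0,0]],[[0,0,0],[0,0,0]]]' 0.6 20; python3 -m creep '[[[0,0,0],[0,0,0]],[[0,0,0],[0,0,0]],[[0,0,0],[0,0,0]],[[0,0,0],[0,0,0]],[[0,-0.006,0],[0,0,0]],[[0,-0.01,0],[0,0,0]],[[0,-0.015,0],[0,0,0]],[[0,-0.02,0],[0,0,0]],[[0,-0.03,0],[0,0,0]],[[0,-0.03,0],[0,0,0]],[[0,0,-0.03],[0,0,0]],[[0,0,-0.05],[0,0,0]],[[0,0,-0.05],[0,0,0]],[[-0.02,0,-0.05],[0,0,0]],[[-0.02,0,-0.05],[0,0,0]],[[0,0,0],[0,0,0]],[[0,0,0],[0,0,0]]]' 0.3
python3 - <<'E'
from h import *
a=snap("top","top4")["image"];b=snap("side","side4")["image"]
g=lambda im,x,y,w,h,s:cv2.resize(im[y:y+h,x:x+w],None,fx=s,fy=s,interpolation=cv2.INTER_CUBIC)[:,:,::-1]
cv2.imwrite("pics/c7.png",np.hstack([g(a,140,130,110,115,3),g(b,180,210,150,115,3)]))
E
```

```text
time_s: 12.78
ee_pos: [0.5784, 0.244, 0.0848]
orientation: [-0.707, 0.707, -0.012, 0.012]
force: [0.0, -0.1, 0.2]
width: 0.396
time_s: 14.9
ee_pos: [0.5309, 0.016, 0.1971]
orientation: [-0.707, 0.707, -0.012, 0.013]
force: [0.3, 0.4, -0.1]
width: 0.701
```

View pics/c7.png

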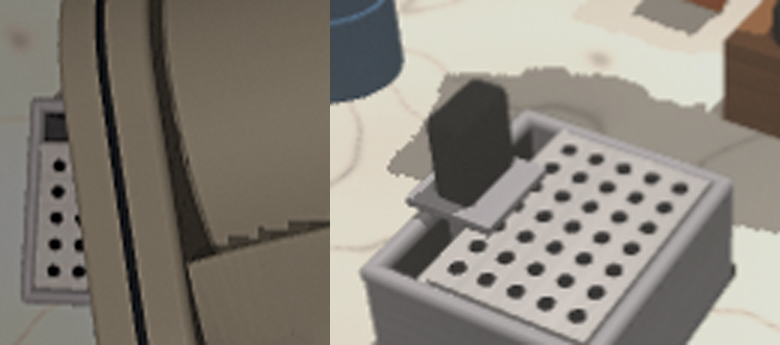

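The side crop shows the gauge upright at (470,145), with its plate flat on rim and grate and the gripper away. In the top crop the arm covers the gauge. Handing in.

```bash
python3 -c "
from workcell import bot
print(bot.close_job())"
```

```text
the job is handed in; nothing more can be done
None
```

I took the gauge with the black handle out of its holder and slid its blade into the wide gap of the left (+y) tray. I lowered it until the shoulder plate touched the tray, let go and backed the arm away. The job was handed in at about 15 s.

- **Insertion:** no reading showed resistance on the way down. At the end the vertical force changed from -1.6 N to +3.2 N and the tool stopped at 85 mm, the height expected for a seated shoulder.
- **Final check:** the last side picture shows the gauge upright with its plate flat on the tray and the gripper well clear. In the last top picture the arm hid the gauge, so only the side view confirms the final state.
- **Disagreement:** the two cameras differed by 1–2 px (2–4 mm) on where the tray stands. That was within the 5 mm of clearance on each side of the blade.

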